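# Seat a sharpening stone in the spring-jawed holder over its water tray

### The job

Set the sharpening stone up for use: push one end of its base into the sprung jaw of the holder on the water tray, far enough that the other end, still raised, can be lowered past the lip of the fixed jaw, then let the spring bring it back so that it sits level and square with both ends under the lips, and let go of it. The stone is brittle: feel your way and never force or knock it against the jaws. Leave the knife and the drinking glass alone.

Things in the scene. Friction and masses are not known exactly. Their poses are not given: they have to be found in the camera images.
- whetstone: Sharpening stone on a base: a bar 190 long (x), 50 wide (y), 30 mm high (z), 0.3 to 0.5 kg, lying base down on the worktop. The lower 10 mm is a pale wood base; the stone on it, grey below and cream above, is 150 mm long and just as wide, so 20 mm of base, 10 mm thick, sticks out at either end. Both ends are alike. Origin: centre of the underside.
- pond: Grey open water tray, empty, 320 long (its x), 130 wide (y), 60 mm high, fixed to the worktop; its x points away from the robot within 0.35 rad. Origin: centre of the underside, on the worktop. Across its end walls lies a bridge of two steel rods along x with two aluminium jaws facing each other: sprung jaw at the far (+x) end, fixed jaw at the near end.
- bridge_nominal (a point): Point fixed to the tray, on its mid-line 73 mm above the worktop: where the middle of a seated stone's underside would be if the bridge lay in the tray's middle. The bridge, both jaws together, can in fact stand up to 10 mm off towards +x or -x of the tray; where is not reported: find it by feel or see it. It is tight and does not shift under the work.
- far_jaw_nominal (a point): Nominal foot (fixed to the tray, bridge in the middle) of the sprung jaw's end wall at rest, 91 mm from the middle; coil springs behind. Groove open to the middle: floor 73 mm above the worktop, 30 mm long; flared cheeks 16 mm high, 53 mm apart at the wall, 61 at the mouth; a lip 8.5 mm out from the wall, its underside 11 mm over the floor at the wall, 17 at its edge.
- near_jaw_nominal (a point): Nominal foot (fixed to the tray, bridge in the middle) of the fixed jaw's end wall, 95 mm from the middle; black screw knob behind it. Same groove as the sprung jaw, facing it. The top of its lip's edge is 20 mm above the floor. The free gap of 186 mm is 4 mm less than the base, and the sprung jaw must go back at least 13 mm for a lowered end to pass this lip.
- sprung_jaw (a joint): Travel of the sprung jaw in m: 0 at rest, growing as it is pushed back (tray's +x), hard stop at 0.018. The push needed is 2 N at the start, rising evenly by 0.7 N per mm to 14.6 N at the stop. Reads 0.004 with the stone seated against the fixed jaw.
- knife: Chef's knife with black handle, about 330 mm long, on the glass chopping board at the right. Leave it alone. Origin: where blade and handle meet.
- tumbler: Small clear drinking glass, 62 mm wide, 86 mm high, behind the work. Leave it alone. Origin: centre of its underside. (Also keep clear of the fixed dish rack on the left, beyond y = 0.27 m: with what stands in it about 0.25 m high; pass over it or round it.)

How it is judged:
By the outcome, as a careful person would: the job done as asked, in the order asked, and still so for the second after the job is handed in, with the robot touching nothing.
It also fails if it takes over 64 s, if anything falls off the work surface, if the arm or the gripper's body presses on something with over 40 N, if the wrist force passes 120 N, or if a joint passes its speed limit or range.

### The arm

A 6-joint arm with a two-finger parallel gripper is mounted at the origin on a cart in front of the work surface, level with it; the furniture and walls round the work are solid. World frame = base frame: x ahead of the robot, y to its left, z up, the work surface at z = 0. Lengths are in m, angles in rad, forces in N, time in s.
With the tool pointing down it reaches from about 0.225 to 0.875 m from the base axis. Payload 3.4 kg.
Tool frame: the origin (TCP) lies at the very end of the fingers, on their centre line; the grasp point (between the pads) lies behind it (manip.grasp_offset is the z of the grasp point in the tool frame, in m); z points along the fingers, y is the line along which they close (so a half turn about z gives the same grasp; the last joint's range is limited). The gripper opens to 85 mm and grips with 20 to 120 N. Pads are 22 mm wide; open, the fingers measure 114 mm over their backs; the gripper's body (76 mm by 85 mm) begins 54 mm behind the grasp point. The pads swing forward as they close: fully open they stand 13 mm farther back than shut.
Start: joints at [-1.447, 0.276, 1.505, -0, 1.361, -0.121], TCP at [0.139, -0.558, 0.231] pointing down, gripper open.
Joint ranges: [-2.89, 2.89], [-0.75, 2.08], [0.22, 2.7], [-1.18, 4.32], [0.11, 2.71], [-2.7, 2.7]. Speed limits (rad/s): [2.57, 2.57, 3.14, 3.14, 3.14, 3.14].

### API

Orientations are given as a unit quaternion [w, x, y, z].
In Python, from rig import manip gives the robot as it stands.
- The arm moves only by the shell command python3 -m pendant 'ROWS' [FORCE]. ROWS is JSON, a list of rows, each an object of numbers: "dx", "dy", "dz": the shift along the tool's x, y, z in m; "rx", "ry", "rz": the turn, a rotation vector about the tool's x, y, z in degrees; "hand": the finger opening in m, from 0 to 0.0854. In form: [{"dx": .., "dy": .., "dz": .., "rx": .., "ry": .., "rz": .., "hand": ..}, ...]. A call has 1 to 12 rows; each row shifts and turns the commanded pose from where the row before left it, along the tool's axes as they then stand; what a row does not reach is not made up. A row lasts 1/12 s, in which the tool goes at most 41.7 mm and 7.16 degrees, less where a joint would pass 70% of its speed; a pose out of reach is approached as far as the arm can. A call is refused whole if a number of a shift passes 0.0417 or a number of a turn 7.16, either way. A call with a gripper value outside its range is refused whole. The fingers move at their own pace and stop on an object; FORCE is the grip in N (left out, the last holds). Time passes only in rows, so rows that do not move let the fingers close. It gives the time, the measured TCP pose, the force, the opening and the grip force at its end, in the units of the state.
- manip.get_state(): the state, without advancing time (a new reading comes with each control period).
- manip.get_image(name): name is "side" or "top"; returns a dict with "frame" (480x640x3 uint8, red, green, blue), "fx", "fy", "cx", "cy" (pixels), "distortion" ([k1, k2, p1, p2, k3] as OpenCV has them; the pictures are not rectified), "position" and "attitude" of the camera in the world. Camera axes: x right, y up, looking along -z (the intrinsics and any distortion apply to the point x, -y, -z); pixel columns grow to the right and rows downward; lengths in m; the calibration is good to about 2 mm. A picture is of the moment at which its call begins. There is no depth.
- manip.sign_off(): hands the job in; it is judged then, once.
The state is a dict: "clock": time; "qpos": joint angles; "qd": joint speeds; "effort": joint torques, N m; "position": TCP position; "ee_rot": TCP orientation; "contact_force": force on the tool from outside, world axes, zero at the start; "moment": the same for the moment, N m; "width": finger opening in m; "gripper_force": force on a finger pad.
Only numpy, scipy, OpenCV 4.12 (cv2) and the standard library are available. Lean on these libraries where they do the work, as an engineer would, in place of code of your own. Each camera call takes 0.05 s, during which the arm holds its last target. There are 200 camera calls.

## Working session

There is one attempt and no reset: what is moved stays moved. The work goes in short steps, Python scripts to look and compute and a shell command to move; the robot and the scene stay as the last step left them, time stands still between calls to the robot, and variables do not carry over. Pictures are saved under pics/ and viewed, at most 10 in all, crops included, and the job is handed in when it is done.

```bash
mkdir -p pics; ls
cat > h.py <<'E'
import numpy as np, cv2
from scipy.spatial.transform import Rotation as R
from rig import manip
def q(a): return R.from_quat([a[1],a[2],a[3],a[0]])
def cam(n,f=None):
    im=manip.get_image(n)
    if f: cv2.imwrite('pics/'+f,im['frame'][:,:,::-1])
    return im
def KD(im): return np.array([[im['fx'],0,im['cx']],[0,im['fy'],im['cy']],[0,0,1]]),np.array(im['distortion'],float)
def att(im):
    a=np.array(im['attitude'],float)
    return a if a.shape==(3,3) else q(a).as_matrix()
def px2w(im,uv,z):
    K,D=KD(im); p=cv2.undistortPoints(np.array(uv,float).reshape(-1,1,2),K,D).reshape(-1,2)
    d=np.c_[p[:,0],-p[:,1],-np.ones(len(p))]@att(im).T
    c=np.array(im['position']); z=np.broadcast_to(z,len(p)); return c+d*((z-c[2])/d[:,2])[:,None]
def w2px(im,P):
    K,D=KD(im); c=(np.atleast_2d(P)-np.array(im['position']))@att(im)
    return cv2.projectPoints((c*[1,-1,-1]).reshape(-1,1,3),np.zeros(3),np.zeros(3),K,D)[0].reshape(-1,2)
def crop(im,x0,y0,x1,y1,s,f):
    cv2.imwrite('pics/'+f,cv2.resize(im['frame'][y0:y1,x0:x1,::-1],None,fx=s,fy=s,interpolation=cv2.INTER_CUBIC))
E
python3 - <<'E'
from h import *
import pickle
for n in('top','side'):
    im=cam(n,n+'0.png'); pickle.dump(im,open(n+'0.pkl','wb'))
    print(n,{k:v for k,v in im.items() if k!='frame'})
s=manip.get_state(); print(s,manip.grasp_offset)
E
```

```text
pics
top {'fx': 526.3610533187764, 'fy': 526.3610533187764, 'cx': 319.1973226327034, 'cy': 238.33137969592036, 'distortion': array([0.03177345, 0.        , 0.        , 0.        , 0.        ]), 'position': array([ 0.47493429, -0.1508539 ,  1.20923983]), 'attitude': array([-0.69900558, -0.04895555,  0.04405253,  0.71207719])}
side {'fx': 566.4852774102989, 'fy': 566.4852774102989, 'cx': 320.6578441227862, 'cy': 236.89293954629056, 'distortion': array([0.02836185, 0.        , 0.        , 0.        , 0.        ]), 'position': array([ 0.26095916, -1.02848734,  0.79444548]), 'attitude': array([ 0.87952451,  0.4336464 , -0.07809586, -0.17968991])}
{'clock': 0.1, 'qpos': array([-1.44699613e+00,  2.76561140e-01,  1.50601356e+00, -2.13813050e-05,
        1.36069903e+00, -1.20999884e-01]), 'qd': array([-0.00032489, -0.00172269, -0.00443129,  0.00149262, -0.00081628,
        0.00138217]), 'effort': array([ 1.62896613e-03, -4.17698228e+01, -2.46405262e+01, -2.06685659e-04,
        5.84549867e-03,  6.46421199e-06]), 'position': array([ 0.13928708, -0.5573885 ,  0.23050665]), 'ee_rot': array([-8.40522095e-04,  9.92517839e-01,  1.22096819e-01, -1.16305676e-05]), 'contact_force': array([0.48855975, 0.18317728, 0.13755134]), 'moment': array([ 0.00958551, -0.03152502, -0.03270892]), 'gripper_force': 0.0, 'width': 0.08565852966323675} -0.0187
```

View pics/top0.png

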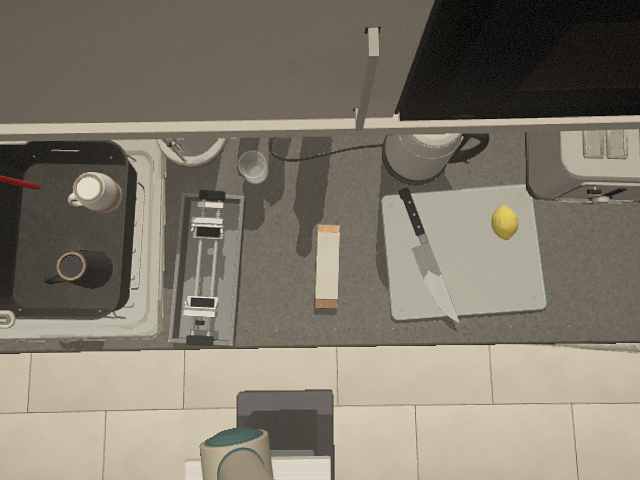

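View pics/side0.png

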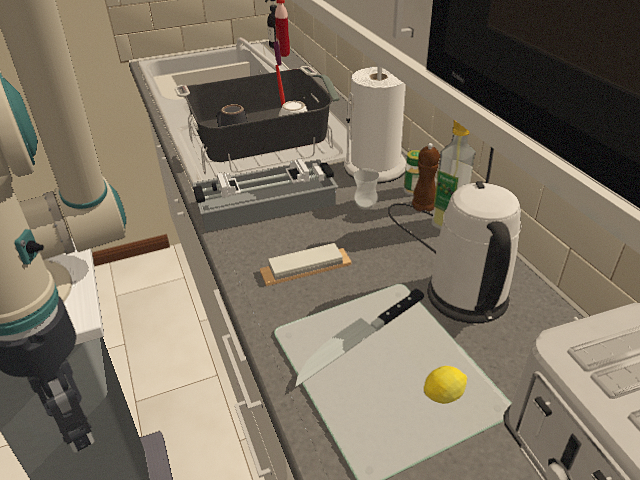

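The top view shows the stone at about (327,266), and the tray from (208,193) to (204,345). The sprung jaw is near (208,228) and the fixed jaw near (202,302). The tumbler is at (252,166) and the knife is on the board at the right. I'll enlarge the stone and tray.

Run:
```python
from h import *
import pickle
t=pickle.load(open('top0.pkl','rb'));
a=cv2.resize(t['frame'][180:355,160:250,::-1],None,fx=4,fy=3.4,interpolation=cv2.INTER_CUBIC)
b=cv2.resize(t['frame'][215:320,300:355,::-1],None,fx=5,fy=5,interpolation=cv2.INTER_CUBIC)
H=max(a.shape[0],b.shape[0]);p=lambda m:np.vstack([m,np.zeros((H-len(m),m.shape[1],3),np.uint8)])
c=np.hstack([p(a),p(b)]);print(c.shape,a.shape)
cv2.imwrite('pics/c1.png',c)
s=pickle.load(open('side0.pkl','rb'))
crop(s,185,150,355,295,4,'c2.png')
```

```text
(595, 635, 3) (595, 360, 3)
```

View pics/c1.png

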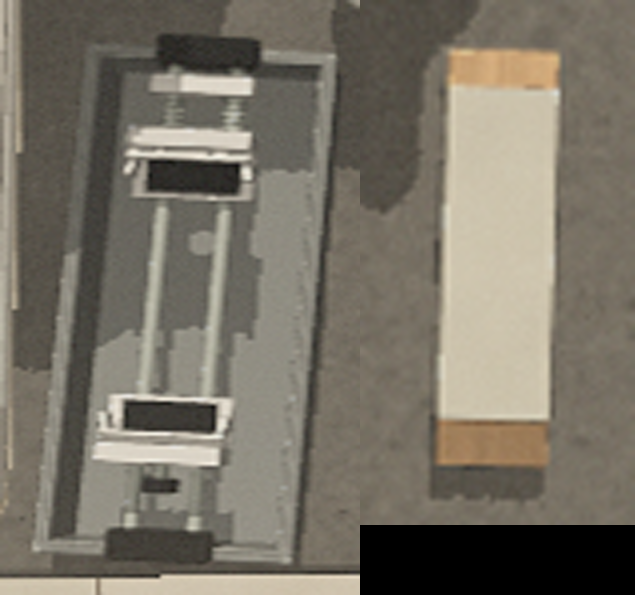

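View pics/c2.png

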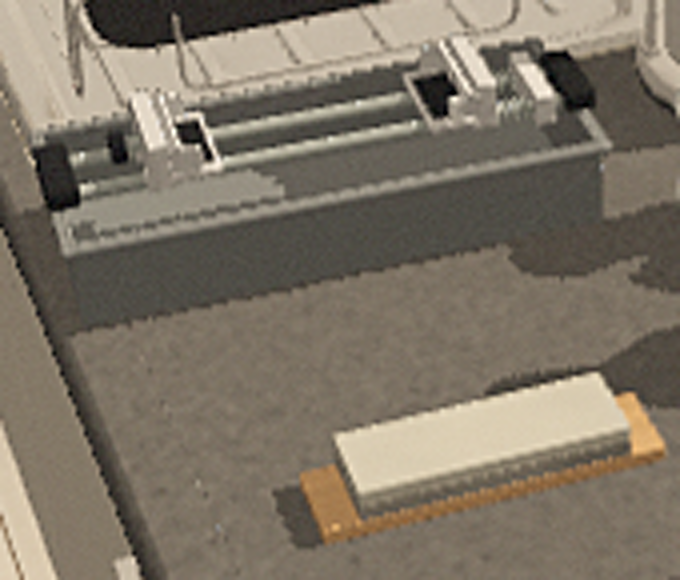

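```bash
cat > m.py <<'E'
from h import *
import pickle
t=pickle.load(open('top0.pkl','rb'));s=pickle.load(open('side0.pkl','rb'))
A=lambda P:(np.array(P)+.5)/[4,3.4]-.5+[160,180]
B=lambda P:(np.array(P)-[360,0]+.5)/5-.5+[300,215]
C=lambda P:(np.array(P)+.5)/4-.5+[185,150]
np.set_printoptions(precision=4,suppress=True)
def rect(n,W):
    TL,TR,BL,BR=W; c=W.mean(0); ax=(TL+TR-BL-BR)/2; ay=(TL+BL-TR-BR)/2
    print(n,'c',c,'L',np.linalg.norm(ax),'W',np.linalg.norm(ay),'yaw',np.arctan2(ax[1],ax[0]),np.arctan2(-ay[0],ay[1]));return c
rect('tray',px2w(t,A([(90,47),(336,53),(35,550),(292,562)]),.06))
rect('base',px2w(t,B([(448,47),(559,53),(437,465),(547,467)]),.01))
rect('stone',px2w(t,B([(448,88),(559,90),(441,420),(549,420)]),.03))
rect('mouths',px2w(t,A([(133,199),(250,199),(110,397),(233,397)]),.073))
# side: stone top corners, base near side corners z=.01
print('side stone top',px2w(s,C([(600,375),(630,438),(335,437),(368,497)]),.03),px2w(s,C([(600,375),(630,438),(335,437),(368,497)]),.03).mean(0))
print('side tray rim near edge', px2w(s,C([(608,150),(65,250)]),.06))
print('side base', px2w(s,C([(665,450),(325,538),(302,477)]),.01))
E
python3 m.py
```

```text
tray c [0.5679 0.1025 0.06  ] L 0.32596121040227677 W 0.13749706443126752 yaw -0.07215987697947296 -0.06101341806130112
base c [ 0.5703 -0.161   0.01  ] L 0.19019731248975486 W 0.05045117068698428 yaw -0.04759808494790081 -0.05523683546903328
stone c [ 0.5699 -0.1615  0.03  ] L 0.1488606858297611 W 0.04914508318866038 yaw -0.045712539046416215 -0.027918808816212407
mouths c [0.5675 0.1036 0.073 ] L 0.12625487777819067 W 0.0647760473966831 yaw -0.07436188863085859 -0.01938882031613553
side stone top [[ 0.6463 -0.1439  0.03  ]
 [ 0.6393 -0.1989  0.03  ]
 [ 0.4977 -0.1354  0.03  ]
 [ 0.498  -0.1876  0.03  ]] [ 0.5703 -0.1665  0.03  ]
side tray rim near edge [[0.7225 0.0176 0.06  ]
 [0.4007 0.048  0.06  ]]
side base [[ 0.6622 -0.1939  0.01  ]
 [ 0.4737 -0.1867  0.01  ]
 [ 0.4775 -0.1364  0.01  ]]
```

Measured so far:
- **Stone:** centre about (0.570, -0.162), yaw -0.048. Its size comes out right at 190x50.
- **Bridge:** middle about (0.569, 0.103), yaw about -0.074. The mouth gap of 126 mm matches.

Next I move above the stone.

```bash
cat > go.py <<'E'
# usage: go.py x y z yaw [tilt_deg]: first turn (tool rotvec deg), then shift in tool axes AFTER the turn (mm)
import sys; from h import *
x,y,z,yaw=map(float,sys.argv[1:5]); tl=float(sys.argv[5]) if len(sys.argv)>5 else 0
s=manip.get_state(); Rc=q(s['ee_rot'])
Rt=R.from_euler('z',yaw)*R.from_euler('y',tl,degrees=True)*R.from_euler('x',180,degrees=True)
print('turn',(Rc.inv()*Rt).as_rotvec(degrees=True).round(2),'shift mm',(Rt.inv().apply(np.array([x,y,z])-s['position'])*1e3).round(1))
print('t',s['clock'],'pos',s['position'].round(4),'F',s['contact_force'].round(2),'M',s['moment'].round(2))
E
python3 go.py .570 -.163 .1 -.048
```

```text
turn [-0.1   0.   16.78] shift mm [ 411.3 -414.6  130.5]
t 0.1 pos [ 0.1393 -0.5574  0.2305] F [0.49 0.18 0.14] M [ 0.01 -0.03 -0.03]
```

```bash
python3 -m pendant '[{"rz":5.6},{"rz":5.6},{"rz":5.58},{"dx":0.0228,"dy":-0.023},{"dx":0.0228,"dy":-0.023},{"dx":0.0228,"dy":-0.023},{"dx":0.0228,"dy":-0.023},{"dx":0.0228,"dy":-0.023},{"dx":0.0228,"dy":-0.023},{"dx":0.0228,"dy":-0.023},{"dx":0.0228,"dy":-0.023},{"dx":0.0228,"dy":-0.023}]' && python3 -m pendant '[{"dx":0.0228,"dy":-0.023},{"dx":0.0228,"dy":-0.023},{"dx":0.0228,"dy":-0.023},{"dx":0.0228,"dy":-0.023},{"dx":0.0228,"dy":-0.023},{"dx":0.0228,"dy":-0.023},{"dx":0.0228,"dy":-0.023},{"dx":0.0228,"dy":-0.023},{"dx":0.0228,"dy":-0.023},{"dz":0.03},{"dz":0.03},{}]'; python3 go.py .570 -.163 .006 -.048
```

```text
turn [-0.1   0.   16.78] shift mm [ 411.3 -414.6  224.5]
t 0.1 pos [ 0.1393 -0.5574  0.2305] F [0.49 0.18 0.14] M [ 0.01 -0.03 -0.03]invalid input
```

```bash
python3 -m pendant '[{"dx":0,"dy":0,"dz":0,"rx":0,"ry":0,"rz":5.6,"hand":0.085}]'
```

```text
clock: 0.18
position: [0.1393, -0.5575, 0.2307]
ee_rot: [-0.001, 0.997, 0.073, -0.0]
contact_force: [-0.0, -0.2, -0.2]
width: 0.0856
gripper_force: 0.0
```

```bash
python3 -m pendant '[{"rz":5.6,"hand":0.085}]'; python3 -m pendant '[{"dx":0,"dy":0,"dz":0,"rx":0,"ry":0,"rz":5.6}]'
```

```text
invalid input
invalid input
```

Every row needs all seven keys.

```bash
python3 -m pendant '[{"dx":0,"dy":0,"dz":0,"rx":0,"ry":0,"rz":5.6,"hand":0.085},{"dx":0,"dy":0,"dz":0,"rx":0,"ry":0,"rz":5.6,"hand":0.085},{"dx":0.0228,"dy":-0.023,"dz":0,"rx":0,"ry":0,"rz":0,"hand":0.085},{"dx":0.0228,"dy":-0.023,"dz":0,"rx":0,"ry":0,"rz":0,"hand":0.085},{"dx":0.0228,"dy":-0.023,"dz":0,"rx":0,"ry":0,"rz":0,"hand":0.085},{"dx":0.0228,"dy":-0.023,"dz":0,"rx":0,"ry":0,"rz":0,"hand":0.085},{"dx":0.0228,"dy":-0.023,"dz":0,"rx":0,"ry":0,"rz":0,"hand":0.085},{"dx":0.0228,"dy":-0.023,"dz":0,"rx":0,"ry":0,"rz":0,"hand":0.085},{"dx":0.0228,"dy":-0.023,"dz":0,"rx":0,"ry":0,"rz":0,"hand":0.085},{"dx":0.0228,"dy":-0.023,"dz":0,"rx":0,"ry":0,"rz":0,"hand":0.085},{"dx":0.0228,"dy":-0.023,"dz":0,"rx":0,"ry":0,"rz":0,"hand":0.085},{"dx":0.0228,"dy":-0.023,"dz":0,"rx":0,"ry":0,"rz":0,"hand":0.085}]' && python3 -m pendant '[{"dx":0.0228,"dy":-0.023,"dz":0,"rx":0,"ry":0,"rz":0,"hand":0.085},{"dx":0.0228,"dy":-0.023,"dz":0,"rx":0,"ry":0,"rz":0,"hand":0.085},{"dx":0.0228,"dy":-0.023,"dz":0,"rx":0,"ry":0,"rz":0,"hand":0.085},{"dx":0.0228,"dy":-0.023,"dz":0,"rx":0,"ry":0,"rz":0,"hand":0.085},{"dx":0.0228,"dy":-0.023,"dz":0,"rx":0,"ry":0,"rz":0,"hand":0.085},{"dx":0.0228,"dy":-0.023,"dz":0,"rx":0,"ry":0,"rz":0,"hand":0.085},{"dx":0.0228,"dy":-0.023,"dz":0,"rx":0,"ry":0,"rz":0,"hand":0.085},{"dx":0.0228,"dy":-0.023,"dz":0,"rx":0,"ry":0,"rz":0,"hand":0.085},{"dx":0,"dy":0,"dz":0.03,"rx":0,"ry":0,"rz":0,"hand":0.085},{"dx":0,"dy":0,"dz":0.03,"rx":0,"ry":0,"rz":0,"hand":0.085},{"dx":0,"dy":0,"dz":0.03,"rx":0,"ry":0,"rz":0,"hand":0.085},{"dx":0,"dy":0,"dz":0.02,"rx":0,"ry":0,"rz":0,"hand":0.085}]'; python3 go.py .570 -.163 .006 -.048
```

```text
clock: 1.18
position: [0.379, -0.3377, 0.231]
ee_rot: [-0.0, 1.0, -0.024, -0.0]
contact_force: [0.3, -0.9, 0.2]
width: 0.085
gripper_force: 0.0
clock: 2.18
position: [0.5677, -0.1631, 0.1181]
ee_rot: [-0.001, 1.0, -0.024, -0.002]
contact_force: [-0.7, -0.6, -0.1]
width: 0.0851
gripper_force: 0.0
turn [-0.08  0.25  0.03] shift mm [  2.2  -0.2 112.1]
t 2.1833 pos [ 0.5677 -0.1631  0.1181] F [-0.73 -0.59 -0.13] M [-0.03  0.02  0.  ]
```

```bash
python3 -m pendant '[{"dx":0.002,"dy":0,"dz":0.025,"rx":0,"ry":0.2,"rz":0,"hand":0.085},{"dx":0,"dy":0,"dz":0.025,"rx":0,"ry":0,"rz":0,"hand":0.085},{"dx":0,"dy":0,"dz":0.025,"rx":0,"ry":0,"rz":0,"hand":0.085},{"dx":0,"dy":0,"dz":0.015,"rx":0,"ry":0,"rz":0,"hand":0.085},{"dx":0,"dy":0,"dz":0.01,"rx":0,"ry":0,"rz":0,"hand":0.085},{"dx":0,"dy":0,"dz":0.005,"rx":0,"ry":0,"rz":0,"hand":0.085},{"dx":0,"dy":0,"dz":0.004,"rx":0,"ry":0,"rz":0,"hand":0.085},{"dx":0,"dy":0,"dz":0,"rx":0,"ry":0,"rz":0,"hand":0.085},{"dx":0,"dy":0,"dz":0,"rx":0,"ry":0,"rz":0,"hand":0.085}]'; python3 go.py .570 -.163 .006 -.048
```

```text
clock: 2.93
position: [0.5723, -0.1646, 0.013]
ee_rot: [0.0, 1.0, -0.024, 0.002]
contact_force: [-0.4, -0.1, 0.0]
width: 0.0851
gripper_force: 0.0
turn [ 0.03 -0.28 -0.02] shift mm [-2.3 -1.5  7. ]
t 2.9333 pos [ 0.5723 -0.1646  0.013 ] F [-0.42 -0.13  0.01] M [-0.   -0.02  0.03]
```

```bash
python3 -m pendant '[{"dx":-0.002,"dy":-0.001,"dz":0.004,"rx":0,"ry":-0.2,"rz":0,"hand":0.085},{"dx":0,"dy":0,"dz":0.002,"rx":0,"ry":0,"rz":0,"hand":0.06},{"dx":0,"dy":0,"dz":0,"rx":0,"ry":0,"rz":0,"hand":0.06},{"dx":0,"dy":0,"dz":0,"rx":0,"ry":0,"rz":0,"hand":0.06},{"dx":0,"dy":0,"dz":0,"rx":0,"ry":0,"rz":0,"hand":0.06},{"dx":0,"dy":0,"dz":0,"rx":0,"ry":0,"rz":0,"hand":0.04},{"dx":0,"dy":0,"dz":0,"rx":0,"ry":0,"rz":0,"hand":0.04},{"dx":0,"dy":0,"dz":0,"rx":0,"ry":0,"rz":0,"hand":0.04},{"dx":0,"dy":0,"dz":0,"rx":0,"ry":0,"rz":0,"hand":0.04},{"dx":0,"dy":0,"dz":0,"rx":0,"ry":0,"rz":0,"hand":0.04},{"dx":0,"dy":0,"dz":0,"rx":0,"ry":0,"rz":0,"hand":0.04}]' 30; python3 go.py .570 -.163 .006 -.048
```

```text
clock: 3.85
position: [0.5699, -0.163, 0.0067]
ee_rot: [-0.0, 1.0, -0.024, 0.0]
contact_force: [-0.7, 3.2, 4.7]
width: 0.0496
gripper_force: 33.7
turn [-0.02 -0.03 -0.04] shift mm [ 0.1 -0.   0.7]
t 3.85 pos [ 0.5699 -0.163   0.0067] F [-0.71  3.22  4.67] M [ 0.54  0.05 -0.01]
```

```bash
python3 -m pendant '[{"dx":0,"dy":0,"dz":0,"rx":0,"ry":0,"rz":0,"hand":0.04},{"dx":0,"dy":0,"dz":0,"rx":0,"ry":0,"rz":0,"hand":0.04},{"dx":0,"dy":0,"dz":-0.003,"rx":0,"ry":0,"rz":0,"hand":0.04},{"dx":0,"dy":0,"dz":-0.006,"rx":0,"ry":0,"rz":0,"hand":0.04},{"dx":0,"dy":0,"dz":-0.02,"rx":0,"ry":0,"rz":0,"hand":0.04},{"dx":0,"dy":0,"dz":-0.03,"rx":0,"ry":0,"rz":0,"hand":0.04},{"dx":0,"dy":0,"dz":-0.03,"rx":0,"ry":0,"rz":0,"hand":0.04},{"dx":0,"dy":0,"dz":-0.03,"rx":0,"ry":0,"rz":0,"hand":0.04},{"dx":0,"dy":0,"dz":-0.02,"rx":0,"ry":0,"rz":0,"hand":0.04},{"dx":0,"dy":0,"dz":-0.01,"rx":0,"ry":0,"rz":0,"hand":0.04},{"dx":0,"dy":0,"dz":0,"rx":0,"ry":0,"rz":0,"hand":0.04}]' 90; python3 go.py .5510 .1050 .152 -.075 9
python3 - <<'E'
from h import *
import pickle
for n in('top','side'):
    im=cam(n); pickle.dump(im,open(n+'1.pkl','wb'))
    p=w2px(im,manip.get_state()['position'])[0].astype(int);print(n,p)
    crop(im,*( (p[0]-75,p[1]-65,p[0]+75,p[1]+65) ),5,n+'1c.png')
E
```

```text
clock: 4.77
position: [0.5707, -0.164, 0.1574]
ee_rot: [0.001, 1.0, -0.024, 0.002]
contact_force: [-1.2, 0.6, -3.1]
width: 0.0482
gripper_force: 94.2
turn [ 0.23 -9.23  1.51] shift mm [ -38.5 -266.8   11.6]
t 4.7667 pos [ 0.5707 -0.164   0.1574] F [-1.24  0.58 -3.09] M [ 0.01 -0.04  0.02]
top [328 260]
side [302 209]
```

View pics/side1c.png

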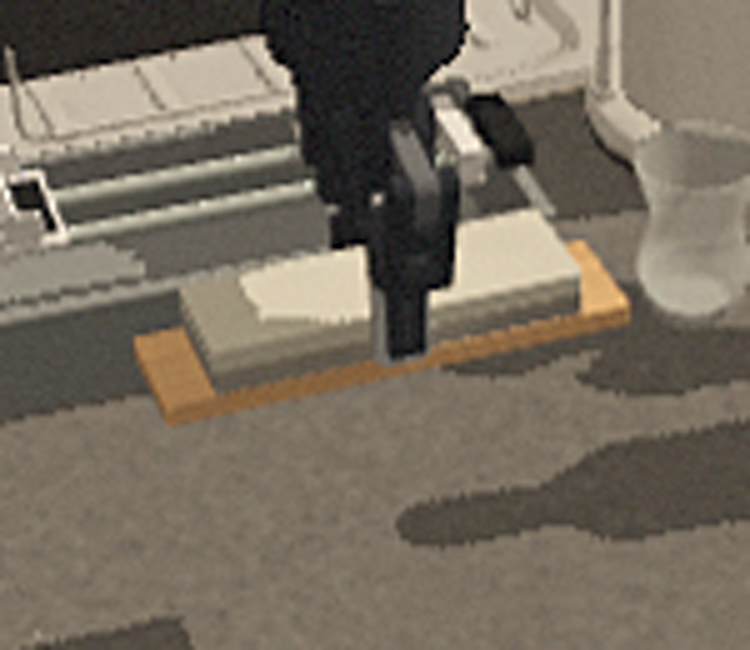

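The stone is held level and centred, and it weighs about 3.1 N. I'll move it over the bridge and tilt it 9°.

```bash
python3 -m pendant '[{"dx":0,"dy":0,"dz":0,"rx":0,"ry":0,"rz":1.5,"hand":0.04},{"dx":-0.0038,"dy":-0.0266,"dz":0,"rx":0,"ry":0,"rz":0,"hand":0.04},{"dx":-0.0048,"dy":-0.0333,"dz":0,"rx":0,"ry":0,"rz":0,"hand":0.04},{"dx":-0.0048,"dy":-0.0333,"dz":0,"rx":0,"ry":0,"rz":0,"hand":0.04},{"dx":-0.0048,"dy":-0.0333,"dz":0,"rx":0,"ry":0,"rz":0,"hand":0.04},{"dx":-0.0048,"dy":-0.0333,"dz":0,"rx":0,"ry":0,"rz":0,"hand":0.04},{"dx":-0.0048,"dy":-0.0333,"dz":0,"rx":0,"ry":0,"rz":0,"hand":0.04},{"dx":-0.0048,"dy":-0.0333,"dz":0,"rx":0,"ry":0,"rz":0,"hand":0.04},{"dx":-0.0042,"dy":-0.03,"dz":0,"rx":0,"ry":0,"rz":0,"hand":0.04},{"dx":-0.0018,"dy":-0.0126,"dz":0,"rx":0,"ry":-2.5,"rz":0,"hand":0.04},{"dx":0,"dy":0,"dz":0,"rx":0,"ry":-4,"rz":0,"hand":0.04},{"dx":0,"dy":0,"dz":0,"rx":0,"ry":-2.5,"rz":0,"hand":0.04}]' && python3 -m pendant '[{"dx":0,"dy":0,"dz":0,"rx":0,"ry":0,"rz":0,"hand":0.04},{"dx":0,"dy":0,"dz":0,"rx":0,"ry":0,"rz":0,"hand":0.04},{"dx":0,"dy":0,"dz":0,"rx":0,"ry":0,"rz":0,"hand":0.04}]';python3 go.py .5522 .1047 .1155 -.075 9
python3 - <<'E'
from h import *
import pickle
t=cam('top');pickle.dump(t,open('top2.pkl','wb'))
crop(t,160,180,260,360,3.3,'t2.png')
s=cam('side');pickle.dump(s,open('side2.pkl','wb'))
a=cv2.imread('pics/t2.png');b=cv2.resize(s['frame'][125:245,185:345,::-1],None,fx=2.9,fy=2.9,interpolation=cv2.INTER_CUBIC)
b=np.vstack([b,np.zeros((len(a)-len(b),b.shape[1],3),np.uint8)]);c=np.hstack([a,b]);print(c.shape,a.shape);cv2.imwrite('pics/v2.png',c)
E
```

```text
clock: 5.87
position: [0.5502, 0.1091, 0.153]
ee_rot: [-0.003, 0.996, -0.036, -0.081]
contact_force: [0.2, -0.0, -3.7]
width: 0.0482
gripper_force: 94.4
clock: 6.12
position: [0.5501, 0.1076, 0.1538]
ee_rot: [-0.003, 0.996, -0.037, -0.08]
contact_force: [-0.8, 0.2, -3.1]
width: 0.0478
gripper_force: 94.4
turn [ 0.03  0.15 -0.  ] shift mm [ 8.3  2.7 37.5]
t 6.1167 pos [0.5501 0.1076 0.1538] F [-0.84  0.16 -3.11] M [-0.   -0.15  0.04]
(594, 794, 3) (594, 330, 3)
```

View pics/v2.png

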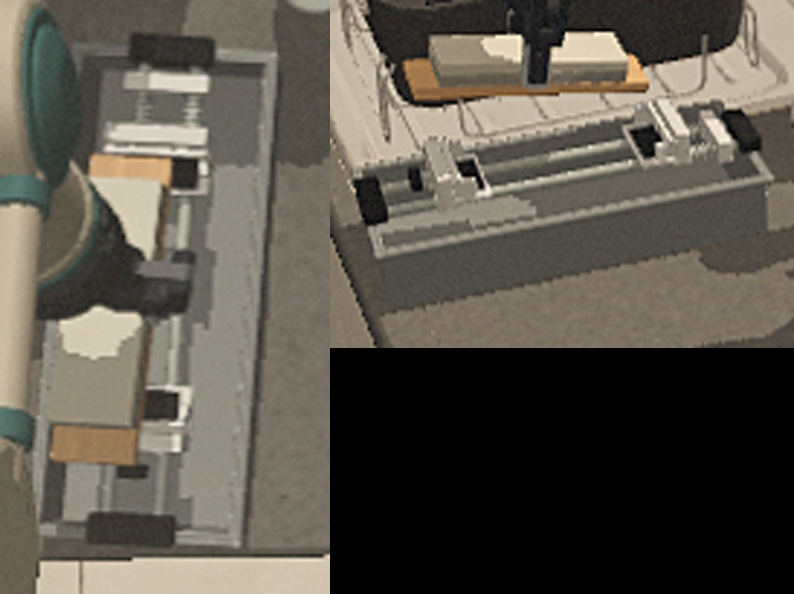

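```bash
cat > st.py <<'E'
from h import *
import pickle,sys
np.set_printoptions(precision=4,suppress=True)
s=manip.get_state();Rc=q(s['ee_rot']);p=s['position']
t=pickle.load(open('top2.pkl','rb'))
cor=np.array([[.095,.025,-.0033],[.095,-.025,-.0033],[-.095,-.025,-.0033],[-.095,.025,-.0033]])
W=p+Rc.apply(cor)
pix=(w2px(t,W)-[160,180]+.5)*3.3-.5
print('pred FR FL NL NR',pix.round(1).tolist())
obs=np.array([[169,157],[90,155],[51,425],[137,463]],float)
o=(obs+.5)/3.3-.5+[160,180]
for i in range(4): print(W[i], px2w(t,[o[i]],W[i][2])[0])
# jaws again
J=lambda P:(np.array(P)+.5)/3.3-.5+[160,180]
print('far lip right end, near', px2w(t,J([(209,193),(189,388)]),.073))
E
python3 st.py
```

```text
pred FR FL NL NR [[171.1, 158.4], [90.7, 154.0], [48.7, 460.3], [133.4, 465.0]]
[0.6424 0.0756 0.1431] [0.6433 0.0769 0.1431]
[0.6462 0.1255 0.143 ] [0.6455 0.1259 0.143 ]
[0.4591 0.1395 0.1729] [0.4797 0.1386 0.1729]
[0.4553 0.0897 0.173 ] [0.4565 0.0875 0.173 ]
far lip right end, near [[0.6299 0.0653 0.073 ]
 [0.5022 0.0774 0.073 ]]
```

Run:
```python
exec(open('m.py').read().split("rect('tray'")[0])
def yaw(n,im,P,z):
    w=px2w(im,P,z); d=w[0]-w[1]; print(n,w.ravel(),'yaw',np.arctan2(d[1],d[0]))
yaw('rimL',t,A([(90,47),(35,550)]),.06);yaw('rimR',t,A([(336,53),(292,562)]),.06)
yaw('rodL',t,A([(161,210),(145,390)]),.07);yaw('rodR',t,A([(224,210),(208,390)]),.07)
yaw('endblk',t,A([(208,52),(158,545)]),.075)
yaw('capC',t,A([(190.5,138),(157.5,453)]),.093)
yaw('floorC',t,A([(194,193),(169,402)]),.073)
# auto: fit bright/dark edges of rods in gray rows
g=cv2.cvtColor(t['frame'],cv2.COLOR_RGB2GRAY).astype(float)
L=[]
for v in range(243,294,2):
    r=g[v,190:222]; L.append((v,r.astype(int)))
for v,r in L[::5]: print(v,r)
# side-view rim line by max gradient
```

```text
rimL [0.7337 0.1592 0.06   0.4104 0.1831 0.06  ] yaw -0.07375311424941663
rimR [0.7272 0.0223 0.06   0.4002 0.0454 0.06  ] yaw -0.07058401228300226
rodL [0.624  0.1162 0.07   0.5093 0.1233 0.07  ] yaw -0.06227837607034542
rodR [0.6234 0.0818 0.07   0.5086 0.0895 0.07  ] yaw -0.06633801244742038
endblk [0.7259 0.0904 0.075  0.413  0.1138 0.075 ] yaw -0.0748317375131303
capC [0.6666 0.0955 0.093  0.4698 0.1107 0.093 ] yaw -0.07706782182893736
floorC [0.6343 0.0976 0.073  0.5014 0.1096 0.073 ] yaw -0.09008902358887817
243 [102 103 103 101 100 102 103  99 126 170 178 151 116 100 102  99 104 100
 103 103 102 100 101  98 144 181 172 133  88 104  99  99]
253 [102 101 102 103 100  97 102 114 162 182 160 116  96 103 100 104  99 119
 142 140 143 142 137 151 178 175 142 101  99 103  99  99]
263 [103 102 105 103 103 102  99 155 180 162 125  92 102  99 103 105 102 100
 103 100  99  98 126 171 180 148 109 103 101 107 100 102]
273 [106 103 101 104 105 102 154 183 170 128  95 101 107 103 105 107 102 104
 102 103 102 122 169 183 157 123 102 103  99 104 106 101]
283 [143 141 143 141 124 153 182 172 137 101 103 100 133 144 146 143 141 141
 141 141 140 161 178 164 136 114 100 104 123 144 145 140]
293 [142 144 144 141 164 185 174 140 133 128 101 102 125 143 146 144 142 142
 143 136 159 182 170 139 107 103 101 127 145 140 144 144]
```

```bash
for i in 1 2 3; do python3 -m pendant '[{"dx":0,"dy":0,"dz":0,"rx":0,"ry":0,"rz":0,"hand":0.04}]' >/dev/null; python3 go.py .5527 .1040 .1155 -.073 9; done
```

```text
turn [-0.01 -0.   -0.11] shift mm [ 8.6  3.5 38.9]
t 6.3 pos [0.5505 0.1076 0.1553] F [-0.75  0.4  -3.92] M [ 0.02 -0.17  0.03]
turn [-0.01 -0.03 -0.11] shift mm [ 8.4  3.6 39.2]
t 6.3833 pos [0.5508 0.1077 0.1555] F [ 0.25  0.47 -3.69] M [-0.   -0.17 -0.02]
turn [-0.01 -0.04 -0.1 ] shift mm [ 8.2  3.6 39.3]
t 6.4667 pos [0.551  0.1077 0.1556] F [-0.15 -0.18 -2.73] M [ 0.   -0.19 -0.01]
```

```bash
python3 -m pendant '[{"dx":0.004,"dy":0.0018,"dz":0.005,"rx":0,"ry":0,"rz":-0.1,"hand":0.04},{"dx":0.004,"dy":0.0018,"dz":0.008,"rx":0,"ry":0,"rz":0,"hand":0.04},{"dx":0,"dy":0,"dz":0.008,"rx":0,"ry":0,"rz":0,"hand":0.04},{"dx":0,"dy":0,"dz":0.006,"rx":0,"ry":0,"rz":0,"hand":0.04},{"dx":0,"dy":0,"dz":0.004,"rx":0,"ry":0,"rz":0,"hand":0.04},{"dx":0,"dy":0,"dz":0.002,"rx":0,"ry":0,"rz":0,"hand":0.04},{"dx":0,"dy":0,"dz":0,"rx":0,"ry":0,"rz":0,"hand":0.04},{"dx":0,"dy":0,"dz":0,"rx":0,"ry":0,"rz":0,"hand":0.04},{"dx":0,"dy":0,"dz":0,"rx":0,"ry":0,"rz":0,"hand":0.04},{"dx":0,"dy":0,"dz":0,"rx":0,"ry":0,"rz":0,"hand":0.04},{"dx":0,"dy":0,"dz":0,"rx":0,"ry":0,"rz":0,"hand":0.04}]' >/dev/null; python3 go.py .5527 .1040 .0975 -.073 9
python3 - <<'E'
from h import *
import pickle
t=cam('top');pickle.dump(t,open('top3.pkl','wb'))
s=cam('side');pickle.dump(s,open('side3.pkl','wb'))
a=cv2.resize(t['frame'][190:245,180:240,::-1],None,fx=6.5,fy=6.5,interpolation=cv2.INTER_CUBIC)
b=cv2.resize(s['frame'][125:245,185:345,::-1],None,fx=2.5,fy=2.5,interpolation=cv2.INTER_CUBIC)
c=np.zeros((max(len(a),len(b)),a.shape[1]+b.shape[1],3),np.uint8);c[:len(a),:a.shape[1]]=a;c[:len(b),a.shape[1]:]=b;print(c.shape,a.shape);cv2.imwrite('pics/v3.png',c)
E
```

```text
turn [-0.01 -0.05  0.01] shift mm [ 2.6  0.2 24.2]
t 7.3833 pos [0.5539 0.1041 0.1218] F [-0.23 -0.34 -3.47] M [-0.01 -0.15 -0.03]
(358, 790, 3) (358, 390, 3)
```

View pics/v3.png

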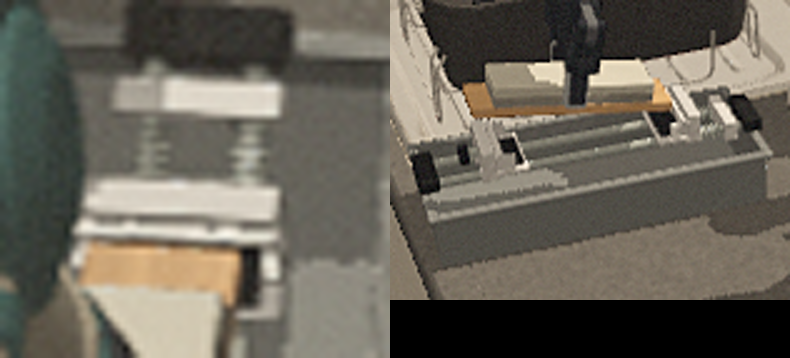

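Run:
```python
from h import *
import pickle
np.set_printoptions(precision=4,suppress=True)
t=pickle.load(open('top3.pkl','rb'));J=lambda P:(np.array(P)+.5)/6.5-.5+[180,190]
s=manip.get_state();Rc=q(s['ee_rot'])
a=-.073;ax=np.array([np.cos(a),np.sin(a),0]);ay=np.array([-np.sin(a),np.cos(a),0]);o=np.array([.568,.1029,0])
f=lambda W:np.c_[(W-o)@ax,(W-o)@ay,W[:,2]]*1e3
print('pred base top far corners L,R',f(s['position']+Rc.apply([[.095,-.025,-.0033],[.095,.025,-.0033]])))
print('obs',f(px2w(t,J([(84,246),(241,252)]),.110)))
print('lip edge L,R',f(px2w(t,J([(78,240),(279,243)]),.093)))
print('cap back',f(px2w(t,J([(88,182),(281,186)]),.093)))
print('plate right edge/ mouth corner',f(px2w(t,J([(279,318)]),.073)))
```

```text
pred base top far corners L,R [[ 80.1308  25.178  110.1442]
 [ 80.1385 -24.822  110.1327]]
obs [[ 79.2226  25.6333 110.    ]
 [ 80.0096 -25.4271 110.    ]]
lip edge L,R [[ 83.4872  32.1959  93.    ]
 [ 86.0695 -34.0806  93.    ]]
cap back [[103.0184  30.5726  93.    ]
 [105.1324 -33.2392  93.    ]]
plate right edge/ mouth corner [[ 63.5873 -32.0422  73.    ]]
```

```bash
python3 -m pendant '[{"dx":0.0005,"dy":0.0005,"dz":0.003,"rx":0,"ry":0,"rz":0,"hand":0.04},{"dx":0.0005,"dy":0,"dz":0.003,"rx":0,"ry":0,"rz":0,"hand":0.04},{"dx":0.0005,"dy":0,"dz":0.003,"rx":0,"ry":0,"rz":0,"hand":0.04},{"dx":0.0005,"dy":0,"dz":0.003,"rx":0,"ry":0,"rz":0,"hand":0.04},{"dx":0.0005,"dy":0,"dz":0.003,"rx":0,"ry":0,"rz":0,"hand":0.04},{"dx":0.0005,"dy":0,"dz":0.003,"rx":0,"ry":0,"rz":0,"hand":0.04},{"dx":0.0003,"dy":0,"dz":0.002,"rx":0,"ry":0,"rz":0,"hand":0.04},{"dx":0,"dy":0,"dz":0,"rx":0,"ry":0,"rz":0,"hand":0.04},{"dx":0,"dy":0,"dz":0,"rx":0,"ry":0,"rz":0,"hand":0.04},{"dx":0,"dy":0,"dz":0,"rx":0,"ry":0,"rz":0,"hand":0.04},{"dx":0,"dy":0,"dz":0,"rx":0,"ry":0,"rz":0,"hand":0.04}]' >/dev/null; python3 go.py .5527 .1040 .0945 -.073 9
```

```text
turn [-0.01 -0.03  0.01] shift mm [-0.2 -0.3  7. ]
t 8.4 pos [0.554  0.1036 0.1014] F [ 1.47 -0.21 -4.06] M [ 0.01 -0.18 -0.02]
```

```bash
python3 -m pendant '[{"dx":0.0001,"dy":0,"dz":0.0015,"rx":0,"ry":0,"rz":0,"hand":0.04},{"dx":0.0001,"dy":0,"dz":0.0015,"rx":0,"ry":0,"rz":0,"hand":0.04},{"dx":0,"dy":0,"dz":0.001,"rx":0,"ry":0,"rz":0,"hand":0.04},{"dx":0,"dy":0,"dz":0,"rx":0,"ry":0,"rz":0,"hand":0.04},{"dx":0,"dy":0,"dz":0,"rx":0,"ry":0,"rz":0,"hand":0.04},{"dx":0,"dy":0,"dz":0,"rx":0,"ry":0,"rz":0,"hand":0.04}]'>/dev/null; python3 go.py .5527 .1040 .0945 -.073 9; for i in 1 2 3; do python3 -m pendant '[{"dx":0,"dy":0,"dz":0.0005,"rx":0,"ry":0,"rz":0,"hand":0.04},{"dx":0,"dy":0,"dz":0,"rx":0,"ry":0,"rz":0,"hand":0.04},{"dx":0,"dy":0,"dz":0,"rx":0,"ry":0,"rz":0,"hand":0.04}]'>/dev/null; python3 go.py .5527 .1040 .0945 -.073 9|tail -1; done
```

```text
turn [-0.01  0.    0.01] shift mm [-0.3 -0.4  2.7]
t 8.9 pos [0.5534 0.1036 0.0971] F [-0.02  0.16 -3.69] M [ 0.02 -0.1   0.04]
t 9.15 pos [0.5533 0.1036 0.0967] F [-0.18 -0.43 -3.75] M [-0.02 -0.16  0.  ]
t 9.4 pos [0.5532 0.1036 0.0961] F [-0.16 -1.19 -4.14] M [-0.01 -0.16 -0.  ]
t 9.65 pos [0.5531 0.1036 0.0956] F [-0.97 -0.42 -3.26] M [ 0.01 -0.19 -0.01]
```

```bash
for i in 1 2 3 4; do python3 -m pendant '[{"dx":0,"dy":0,"dz":0.0005,"rx":0,"ry":0,"rz":0,"hand":0.04},{"dx":0,"dy":0,"dz":0,"rx":0,"ry":0,"rz":0,"hand":0.04},{"dx":0,"dy":0,"dz":0,"rx":0,"ry":0,"rz":0,"hand":0.04}]'>/dev/null; python3 go.py .5527 .1040 .0945 -.073 9|tail -1; done
```

```text
t 9.9 pos [0.553  0.1036 0.0952] F [ 0.06  0.36 -3.56] M [ 0.05 -0.15  0.02]
t 10.15 pos [0.553  0.1036 0.0948] F [ 0.7   0.15 -3.69] M [ 0.05 -0.18 -0.01]
t 10.4 pos [0.553  0.1036 0.0945] F [-0.33  0.48 -0.02] M [-0.   -0.24  0.04]
t 10.65 pos [0.5529 0.1037 0.0941] F [-1.55 -0.07  0.89] M [-0.05 -0.21 -0.03]
```

The floor contact came at the predicted height. I'll back off 0.7 mm and advance into the sprung jaw.

```bash
python3 -m pendant '[{"dx":0,"dy":0,"dz":-0.0007,"rx":0,"ry":0,"rz":0,"hand":0.04},{"dx":0.001,"dy":0,"dz":-0.00016,"rx":0,"ry":0,"rz":0,"hand":0.04},{"dx":0.001,"dy":0,"dz":-0.00016,"rx":0,"ry":0,"rz":0,"hand":0.04},{"dx":0.001,"dy":0,"dz":-0.00016,"rx":0,"ry":0,"rz":0,"hand":0.04},{"dx":0.001,"dy":0,"dz":-0.00016,"rx":0,"ry":0,"rz":0,"hand":0.04},{"dx":0.001,"dy":0,"dz":-0.00016,"rx":0,"ry":0,"rz":0,"hand":0.04},{"dx":0,"dy":0,"dz":0,"rx":0,"ry":0,"rz":0,"hand":0.04}]'>/dev/null; python3 go.py .5627 .1028 .0952 -.073 9; for i in 1 2 3; do python3 -m pendant '[{"dx":0.0007,"dy":0,"dz":-0.0001,"rx":0,"ry":0,"rz":0,"hand":0.04},{"dx":0.0007,"dy":0,"dz":-0.0001,"rx":0,"ry":0,"rz":0,"hand":0.04},{"dx":0,"dy":0,"dz":0,"rx":0,"ry":0,"rz":0,"hand":0.04}]'>/dev/null; python3 go.py .5627 .1028 .0952 -.073 9; done
```

```text
turn [-0.01 -0.01  0.01] shift mm [ 4.3  0.1 -1.5]
t 11.2333 pos [0.5583 0.1033 0.0943] F [-1.9   0.16 -0.37] M [ 0.02 -0.02 -0.01]
turn [-0.01 -0.02  0.01] shift mm [ 3.   0.1 -1.3]
t 11.4833 pos [0.5596 0.1032 0.0944] F [-2.75  0.86  0.81] M [ 0.   -0.02  0.03]
turn [-0.01 -0.02  0.01] shift mm [ 1.5  0.1 -1.1]
t 11.7333 pos [0.5611 0.103  0.0943] F [-1.58 -0.44  0.62] M [-0.   -0.05  0.  ]
turn [-0.01 -0.02  0.01] shift mm [ 0.1  0.1 -0.9]
t 11.9833 pos [0.5624 0.1029 0.0943] F [-1.45  0.06  0.47] M [ 0.03 -0.06  0.02]
```

```bash
for i in 1 2 3 4 5; do python3 -m pendant '[{"dx":0.0005,"dy":0,"dz":-0.0002,"rx":0,"ry":0,"rz":0,"hand":0.04},{"dx":0.0005,"dy":0,"dz":-0.0001,"rx":0,"ry":0,"rz":0,"hand":0.04},{"dx":0,"dy":0,"dz":0,"rx":0,"ry":0,"rz":0,"hand":0.04}]'>/dev/null; python3 go.py .5627 .1028 .0952 -.073 9|tail -1; done
```

```text
t 12.2333 pos [0.5635 0.1029 0.0944] F [-1.1  -0.2  -0.89] M [-0.01 -0.07 -0.05]
t 12.4833 pos [0.5645 0.1028 0.0945] F [-1.19  0.11 -1.59] M [ 0.01 -0.11 -0.02]
t 12.7333 pos [0.5656 0.1027 0.0947] F [ 0.5   0.43 -2.4 ] M [ 0.01 -0.15  0.04]
t 12.9833 pos [0.5659 0.1027 0.0948] F [-2.34  0.63 -0.45] M [ 0.    0.09 -0.03]
t 13.2333 pos [0.5669 0.1026 0.0949] F [-3.    0.28 -2.75] M [0.08 0.23 0.  ]
```

```bash
for i in 1 2 3; do python3 -m pendant '[{"dx":0.0008,"dy":0,"dz":-0.0001,"rx":0,"ry":0,"rz":0,"hand":0.04},{"dx":0.0008,"dy":0,"dz":-0.0001,"rx":0,"ry":0,"rz":0,"hand":0.04},{"dx":0.0008,"dy":0,"dz":-0.0001,"rx":0,"ry":0,"rz":0,"hand":0.04},{"dx":0.0008,"dy":0,"dz":-0.0001,"rx":0,"ry":0,"rz":0,"hand":0.04},{"dx":0,"dy":0,"dz":0,"rx":0,"ry":0,"rz":0,"hand":0.04}]' |grep -E 'width|gripper'; python3 go.py .5808 .1015 .0952 -.073 9; done
```

```text
width: 0.048
gripper_force: 94.7
turn [-0.    0.08  0.01] shift mm [10.6  0.1 -2. ]
t 13.65 pos [0.57   0.1024 0.0948] F [-5.12  0.31 -2.17] M [0.06 0.62 0.01]
width: 0.0485
gripper_force: 94.7
turn [0.   0.17 0.01] shift mm [ 8.2  0.1 -1.7]
t 14.0667 pos [0.5725 0.1022 0.0948] F [-6.1   0.1   0.63] M [ 0.02  0.76 -0.05]
width: 0.048
gripper_force: 94.7
turn [0.   0.27 0.01] shift mm [ 5.9  0.1 -1.3]
t 14.4833 pos [0.5748 0.102  0.0948] F [-9.19  0.48  0.88] M [ 0.06  1.03 -0.08]
```

```bash
for i in 1 2; do python3 -m pendant '[{"dx":0.0009,"dy":0,"dz":-0.0002,"rx":0,"ry":0,"rz":0,"hand":0.04},{"dx":0.0009,"dy":0,"dz":-0.0002,"rx":0,"ry":0,"rz":0,"hand":0.04},{"dx":0.0009,"dy":0,"dz":-0.0002,"rx":0,"ry":0,"rz":0,"hand":0.04},{"dx":0.0005,"dy":0,"dz":-0.0001,"rx":0,"ry":0,"rz":0,"hand":0.04},{"dx":0,"dy":0,"dz":0,"rx":0,"ry":0,"rz":0,"hand":0.04},{"dx":0,"dy":0,"dz":0,"rx":0,"ry":0,"rz":0,"hand":0.04},{"dx":0,"dy":0,"dz":0,"rx":0,"ry":0,"rz":0,"hand":0.04}]' |grep -E 'width|gripper'; python3 go.py .5808 .1015 .0952 -.073 9; done
```

```text
width: 0.0482
gripper_force: 94.7
turn [0.01 0.39 0.02] shift mm [ 3.8  0.1 -0.8]
t 15.0667 pos [0.577  0.1019 0.095 ] F [-9.79 -0.59  1.24] M [0.05 1.24 0.01]
width: 0.0485
gripper_force: 94.8
turn [0.02 0.51 0.02] shift mm [ 1.6  0.1 -0.3]
t 15.65 pos [0.5792 0.1017 0.0952] F [-12.2    0.48   2.2 ] M [ 0.11  1.53 -0.04]
```

```bash
python3 -m pendant '[{"dx":0.0009,"dy":0,"dz":-0.0002,"rx":0,"ry":0,"rz":0,"hand":0.04},{"dx":0.0008,"dy":0,"dz":-0.0002,"rx":0,"ry":0,"rz":0,"hand":0.04},{"dx":0,"dy":0,"dz":0,"rx":0,"ry":0,"rz":0,"hand":0.04},{"dx":0,"dy":0,"dz":0,"rx":0,"ry":0,"rz":0,"hand":0.04},{"dx":0,"dy":0,"dz":0,"rx":0,"ry":0,"rz":0,"hand":0.04},{"dx":0,"dy":0,"dz":0,"rx":0,"ry":0,"rz":0,"hand":0.04}]' |grep -E 'width|gripper'; python3 go.py .5808 .1015 .0952 -.073 9
python3 - <<'E'
from h import *
import pickle
s=cam('side');pickle.dump(s,open('side4.pkl','wb'));t=cam('top');pickle.dump(t,open('top4.pkl','wb'))
b=cv2.resize(s['frame'][140:220,185:345,::-1],None,fx=5,fy=5,interpolation=cv2.INTER_CUBIC)
cv2.imwrite('pics/v4.png',b)
E
```

```text
width: 0.0482
gripper_force: 94.8
turn [0.02 0.58 0.02] shift mm [0.4 0.1 0. ]
t 16.15 pos [0.5805 0.1016 0.0953] F [-11.77   0.85   2.49] M [0.11 1.66 0.02]
```

View pics/v4.png

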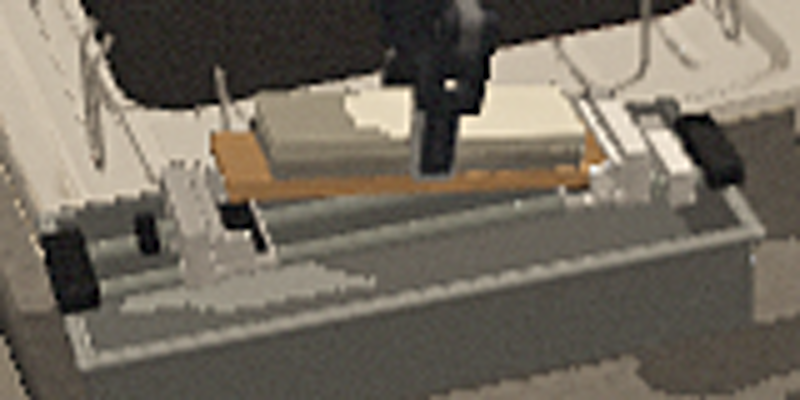

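Run:
```python
from h import *
import pickle
np.set_printoptions(precision=1,suppress=True)
s=pickle.load(open('side4.pkl','rb'));st=manip.get_state();Rc=q(st['ee_rot'])
C=lambda P:(np.array(P)+.5)/5-.5+[185,140]
a=-.073;ax=np.array([np.cos(a),np.sin(a),0]);ay=np.array([-np.sin(a),np.cos(a),0]);o=np.array([.568,.1029,0])
W=st['position']+Rc.apply([[-.095,.025,.0067],[-.095,-.025,-.0033],[.095,.025,-.0033],[.095,.025,.0067]])
print(np.c_[(W-o)@ax,(W-o)@ay,W[:,2]]*1e3)
print('pred px', (w2px(s,W)-[185,140]+.5)*5-.5)
# fixed-jaw lip edge top right corner pred; lip edge s=-93+8.5
for nm,P in dict(nearlipR=(-.0845,-.0305,.093),nearlipL=(-.0845,.0305,.093)).items():
    print(nm,(w2px(s,o+ax*P[0]+ay*P[1]+[0,0,P[2]])-[185,140]+.5)*5-.5)
```

```text
[[-82.3 -25.4 104.5]
 [-80.6  24.6 114.3]
 [106.7 -25.4  82.7]
 [105.1 -25.4  72.9]]
pred px [[228.1 200.2]
 [208.3 128.6]
 [621.4 167.1]
 [618.7 185.3]]
nearlipR [[228.4 227.8]]
nearlipL [[203.3 162.9]]
```

The picture shows the far end in the sprung jaw and the near end raised. Its corner is at (229,200), and the model predicts (228,200). I'll push 1.2 mm more for margin, then lower in pivot steps.

```bash
python3 -m pendant '[{"dx":0.0007,"dy":0,"dz":-0.0001,"rx":0,"ry":0,"rz":0,"hand":0.04},{"dx":0.0007,"dy":0,"dz":-0.0001,"rx":0,"ry":0,"rz":0,"hand":0.04},{"dx":0,"dy":0,"dz":0,"rx":0,"ry":0,"rz":0,"hand":0.04},{"dx":0,"dy":0,"dz":0,"rx":0,"ry":0,"rz":0,"hand":0.04},{"dx":0,"dy":0,"dz":0,"rx":0,"ry":0,"rz":0,"hand":0.04}]' >/dev/null
cat > ck.py <<'E'
from h import *
np.set_printoptions(precision=2,suppress=True)
st=manip.get_state();Rc=q(st['ee_rot'])
a=-.073;ax=np.array([np.cos(a),np.sin(a),0]);ay=np.array([-np.sin(a),np.cos(a),0]);o=np.array([.568,.1029,0])
W=st['position']+Rc.apply([[-.095,0,.0067],[.095,0,.0067],[.095,0,-.0033]])
n,f,g=np.c_[(W-o)@ax,(W-o)@ay,W[:,2]-.073]*1e3
x=Rc.as_matrix()[:,0]
print('t %.2f tilt %.2f yaw %.4f'%(st['clock'],np.degrees(np.arcsin(-x[2])),np.arctan2(x[1],x[0])),'near bot',n,'far bot',f,'far top',g,'F',st['contact_force'],'M',st['moment'])
E
python3 ck.py; for i in 1 2; do python3 -m pendant '[{"dx":0.00007,"dy":0,"dz":0.00166,"rx":0,"ry":1,"rz":0,"hand":0.04},{"dx":0.00004,"dy":0,"dz":0.00083,"rx":0,"ry":0.5,"rz":0,"hand":0.04},{"dx":0,"dy":0,"dz":0,"rx":0,"ry":0,"rz":0,"hand":0.04},{"dx":0,"dy":0,"dz":0,"rx":0,"ry":0,"rz":0,"hand":0.04}]' >/dev/null; python3 ck.py; done
```

```text
t 16.67 tilt 9.62 yaw -0.0727 near bot [-81.23  -0.42  31.57] far bot [106.1   -0.37  -0.2 ] far top [107.77  -0.36   9.66] F [-12.37   0.46   3.32] M [ 0.13  1.74 -0.02]
t 17.00 tilt 8.11 yaw -0.0726 near bot [-81.84  -0.42  26.54] far bot [106.26  -0.35  -0.27] far top [107.67  -0.35   9.63] F [-13.61   0.45   3.67] M [ 0.16  1.76 -0.03]
t 17.33 tilt 6.61 yaw -0.0727 near bot [-82.21  -0.41  21.49] far bot [106.53  -0.35  -0.37] far top [107.68  -0.35   9.56] F [-14.1    1.2    3.65] M [ 0.17  1.7  -0.  ]
```

```bash
for i in 1 2 3; do python3 -m pendant '[{"dx":0.00003,"dy":0,"dz":0.0007,"rx":0,"ry":0.5,"rz":0,"hand":0.04},{"dx":0.00003,"dy":0,"dz":0.0007,"rx":0,"ry":0.5,"rz":0,"hand":0.04},{"dx":0,"dy":0,"dz":0,"rx":0,"ry":0,"rz":0,"hand":0.04}]' >/dev/null; python3 ck.py; done
```

```text
t 17.58 tilt 5.63 yaw -0.0727 near bot [-82.68  -0.42  18.21] far bot [106.41  -0.36  -0.42] far top [107.39  -0.36   9.53] F [-12.69   0.34   3.61] M [ 0.1   1.64 -0.03]
t 17.83 tilt 4.64 yaw -0.0727 near bot [-82.91  -0.43  14.96] far bot [106.46  -0.37  -0.42] far top [107.27  -0.36   9.55] F [-12.9    0.84   2.41] M [ 0.09  1.66 -0.03]
t 18.08 tilt 3.66 yaw -0.0727 near bot [-83.06  -0.41  11.75] far bot [106.56  -0.35  -0.37] far top [107.19  -0.35   9.61] F [-13.16   1.16   2.37] M [0.15 1.66 0.01]
```

```bash
for i in 1 2 3; do python3 -m pendant '[{"dx":0.00003,"dy":0,"dz":0.00075,"rx":0,"ry":0.5,"rz":0,"hand":0.04},{"dx":0.00003,"dy":0,"dz":0.00075,"rx":0,"ry":0.5,"rz":0,"hand":0.04},{"dx":0,"dy":0,"dz":0,"rx":0,"ry":0,"rz":0,"hand":0.04}]' >/dev/null; python3 ck.py; done
```

```text
t 18.33 tilt 2.66 yaw -0.0727 near bot [-83.06  -0.42   8.45] far bot [106.74  -0.36  -0.35] far top [107.2   -0.36   9.63] F [-12.14  -0.04   2.  ] M [ 0.16  1.67 -0.02]
t 18.58 tilt 1.67 yaw -0.0727 near bot [-83.07  -0.44   5.16] far bot [106.85  -0.38  -0.36] far top [107.14  -0.38   9.64] F [-12.84   0.58   1.85] M [0.17 1.67 0.03]
t 18.83 tilt 0.67 yaw -0.0727 near bot [-83.02  -0.45   1.88] far bot [106.97  -0.38  -0.35] far top [107.09  -0.38   9.65] F [-12.67   0.02   1.5 ] M [0.22 1.67 0.02]
```

```bash
for i in 1 2; do python3 -m pendant '[{"dx":0,"dy":0,"dz":0.0004,"rx":0,"ry":0.25,"rz":0,"hand":0.04},{"dx":0,"dy":0,"dz":0,"rx":0,"ry":0,"rz":0,"hand":0.04},{"dx":0,"dy":0,"dz":0,"rx":0,"ry":0,"rz":0,"hand":0.04}]' >/dev/null; python3 ck.py; done; for i in 1 2; do python3 -m pendant '[{"dx":-0.0007,"dy":0,"dz":0,"rx":0,"ry":0,"rz":0,"hand":0.04},{"dx":-0.0007,"dy":0,"dz":0,"rx":0,"ry":0,"rz":0,"hand":0.04},{"dx":-0.0007,"dy":0,"dz":0,"rx":0,"ry":0,"rz":0,"hand":0.04},{"dx":0,"dy":0,"dz":0,"rx":0,"ry":0,"rz":0,"hand":0.04}]' >/dev/null; python3 ck.py; done
```

```text
t 19.08 tilt 0.42 yaw -0.0728 near bot [-82.67  -0.42   1.15] far bot [107.32  -0.38  -0.24] far top [107.4   -0.37   9.76] F [-13.03   1.07   1.94] M [0.28 1.77 0.1 ]
t 19.33 tilt 0.15 yaw -0.0728 near bot [-82.52  -0.43   0.55] far bot [107.48  -0.39   0.03] far top [107.5   -0.39  10.03] F [-12.01  -0.15   3.37] M [0.24 1.82 0.07]
t 19.67 tilt 0.10 yaw -0.0728 near bot [-84.13  -0.43   0.45] far bot [105.87  -0.39   0.13] far top [105.89  -0.38  10.13] F [-11.11   0.63   2.  ] M [0.22 1.82 0.04]
t 20.00 tilt 0.03 yaw -0.0728 near bot [-85.65  -0.44   0.34] far bot [104.35  -0.4    0.23] far top [104.36  -0.4   10.23] F [-10.02   0.85   1.55] M [0.22 1.62 0.11]
```

```bash
for i in 1 2; do python3 -m pendant '[{"dx":-0.0007,"dy":0,"dz":-0.00005,"rx":0,"ry":0,"rz":0,"hand":0.04},{"dx":-0.0007,"dy":0,"dz":-0.00005,"rx":0,"ry":0,"rz":0,"hand":0.04},{"dx":-0.0007,"dy":0,"dz":0,"rx":0,"ry":0,"rz":0,"hand":0.04},{"dx":0,"dy":0,"dz":0,"rx":0,"ry":0,"rz":0,"hand":0.04}]' >/dev/null; python3 ck.py; done;  python3 -m pendant '[{"dx":-0.0007,"dy":0,"dz":0,"rx":0,"ry":0,"rz":0,"hand":0.04},{"dx":-0.0007,"dy":0,"dz":0,"rx":0,"ry":0,"rz":0,"hand":0.04},{"dx":0,"dy":0,"dz":0,"rx":0,"ry":0,"rz":0,"hand":0.04}]' >/dev/null; python3 ck.py
```

```text
t 20.33 tilt -0.02 yaw -0.0728 near bot [-87.3   -0.39   0.29] far bot [102.7   -0.35   0.35] far top [102.7   -0.35  10.35] F [-8.83  0.86  0.31] M [0.21 1.51 0.08]
t 20.67 tilt -0.06 yaw -0.0728 near bot [-88.93  -0.42   0.2 ] far bot [101.07  -0.38   0.41] far top [101.06  -0.38  10.41] F [-8.39  0.94 -0.4 ] M [0.2  1.37 0.02]
t 20.92 tilt -0.11 yaw -0.0728 near bot [-89.91  -0.41   0.14] far bot [100.09  -0.37   0.5 ] far top [100.07  -0.37  10.5 ] F [-7.13  0.19 -2.19] M [0.23 1.31 0.11]
```

```bash
for i in 1 2 3 4; do python3 -m pendant '[{"dx":-0.0004,"dy":0,"dz":0.00003,"rx":0,"ry":-0.04,"rz":0,"hand":0.04},{"dx":-0.0004,"dy":0,"dz":0.00003,"rx":0,"ry":0,"rz":0,"hand":0.04},{"dx":0,"dy":0,"dz":0,"rx":0,"ry":0,"rz":0,"hand":0.04}]' >/dev/null; python3 ck.py; done
```

```text
t 21.17 tilt -0.11 yaw -0.0729 near bot [-90.33  -0.43   0.13] far bot [99.67 -0.4   0.5 ] far top [99.65 -0.4  10.5 ] F [-7.42  1.46 -2.1 ] M [0.13 1.19 0.09]
t 21.42 tilt -0.10 yaw -0.0728 near bot [-90.87  -0.43   0.13] far bot [99.13 -0.4   0.47] far top [99.11 -0.4  10.47] F [-7.9   0.87 -2.61] M [0.16 1.13 0.04]
t 21.67 tilt -0.09 yaw -0.0728 near bot [-91.39  -0.43   0.16] far bot [98.6  -0.4   0.47] far top [98.59 -0.4  10.47] F [-6.75  0.15 -1.39] M [0.21 1.1  0.03]
t 21.92 tilt -0.09 yaw -0.0728 near bot [-91.92  -0.42   0.2 ] far bot [98.08 -0.38  0.49] far top [98.07 -0.38 10.49] F [-5.97  0.29 -2.27] M [0.15 1.   0.04]
```

```bash
for i in 1 2 3 4 5 6; do python3 -m pendant '[{"dx":-0.0004,"dy":0,"dz":0.00003,"rx":0,"ry":0,"rz":0,"hand":0.04},{"dx":0,"dy":0,"dz":0,"rx":0,"ry":0,"rz":0,"hand":0.04},{"dx":0,"dy":0,"dz":0,"rx":0,"ry":0,"rz":0,"hand":0.04}]' >/dev/null; python3 ck.py|sed 's/far bot.*F/F/'; done
```

```text
t 22.17 tilt -0.10 yaw -0.0728 near bot [-92.2   -0.41   0.15] F [-5.9   0.17 -1.64] M [0.11 1.03 0.04]
t 22.42 tilt -0.12 yaw -0.0729 near bot [-92.44  -0.39   0.15] F [-5.38 -0.16 -1.83] M [0.13 0.95 0.06]
t 22.67 tilt -0.13 yaw -0.0728 near bot [-92.71  -0.41   0.09] F [-5.7   0.97 -1.9 ] M [ 0.14  1.   -0.  ]
t 22.92 tilt -0.15 yaw -0.0728 near bot [-92.94  -0.42   0.04] F [-6.97  0.23 -1.98] M [0.14 0.97 0.07]
t 23.17 tilt -0.18 yaw -0.0729 near bot [-93.1   -0.42   0.04] F [-4.84  0.47 -2.36] M [0.13 1.02 0.05]
t 23.42 tilt -0.21 yaw -0.0729 near bot [-93.24  -0.42  -0.04] F [-5.49  0.59 -3.75] M [0.13 0.99 0.02]
```

```bash
for i in 1 2 3 4 5 6; do python3 -m pendant '[{"dx":-0.0004,"dy":0,"dz":0.00003,"rx":0,"ry":-0.03,"rz":0,"hand":0.04},{"dx":-0.0002,"dy":0,"dz":0,"rx":0,"ry":0,"rz":0,"hand":0.04},{"dx":0,"dy":0,"dz":0,"rx":0,"ry":0,"rz":0,"hand":0.04},{"dx":0,"dy":0,"dz":0,"rx":0,"ry":0,"rz":0,"hand":0.04}]' >/dev/null; python3 ck.py|sed 's/far bot.*F/F/'; done
```

```text
t 23.75 tilt -0.23 yaw -0.0729 near bot [-93.42  -0.43  -0.05] F [-4.94  0.43 -3.82] M [0.12 1.03 0.1 ]
t 24.08 tilt -0.24 yaw -0.0728 near bot [-93.68  -0.42  -0.  ] F [-4.92  1.18 -5.01] M [ 0.09  0.94 -0.  ]
t 24.42 tilt -0.27 yaw -0.0728 near bot [-93.75  -0.39   0.04] F [-2.98  0.33 -5.83] M [0.08 0.78 0.07]
t 24.75 tilt -0.31 yaw -0.0728 near bot [-93.82  -0.39   0.15] F [-1.13 -0.64 -7.33] M [-0.04  0.39  0.04]
t 25.08 tilt -0.36 yaw -0.0728 near bot [-93.84  -0.39   0.31] F [ 1.95  0.   -9.24] M [-0.07 -0.15  0.1 ]
t 25.42 tilt -0.39 yaw -0.0728 near bot [-93.87  -0.39   0.42] F [ 4.67  0.08 -8.86] M [-0.2  -0.8   0.04]
```

Contact with the fixed wall is felt. I'll relax the residual forces and level it before releasing.

```bash
for i in 1 2; do python3 -m pendant '[{"dx":0.0005,"dy":0,"dz":0.0002,"rx":0,"ry":-0.1,"rz":0,"hand":0.04},{"dx":0,"dy":0,"dz":0.0002,"rx":0,"ry":-0.1,"rz":0,"hand":0.04},{"dx":0,"dy":0,"dz":0,"rx":0,"ry":0,"rz":0,"hand":0.04},{"dx":0,"dy":0,"dz":0,"rx":0,"ry":0,"rz":0,"hand":0.04}]' >/dev/null; python3 ck.py; done
```

```text
t 25.75 tilt -0.14 yaw -0.0728 near bot [-93.96  -0.37   0.78] far bot [96.04 -0.32  1.25] far top [96.01 -0.33 11.25] F [ 4.71 -1.34 -3.41] M [-0.28 -0.9  -0.  ]
t 26.08 tilt 0.12 yaw -0.0728 near bot [-93.96  -0.36   0.63] far bot [96.04 -0.31  0.23] far top [96.06 -0.32 10.23] F [ 4.73 -1.69  1.3 ] M [-0.26 -0.87  0.08]
```

```bash
python3 -m pendant '[{"dx":0.0005,"dy":0,"dz":-0.0001,"rx":0,"ry":0,"rz":0,"hand":0.04},{"dx":0.0005,"dy":0,"dz":0,"rx":0,"ry":0,"rz":0,"hand":0.04},{"dx":0,"dy":0,"dz":0,"rx":0,"ry":0,"rz":0,"hand":0.04},{"dx":0,"dy":0,"dz":0,"rx":0,"ry":0,"rz":0,"hand":0.04}]' 60 >/dev/null; python3 ck.py;python3 -m pendant '[{"dx":0,"dy":0,"dz":0,"rx":0,"ry":0,"rz":0,"hand":0.04},{"dx":0,"dy":0,"dz":0,"rx":0,"ry":0,"rz":0,"hand":0.04},{"dx":0,"dy":0,"dz":0,"rx":0,"ry":0,"rz":0,"hand":0.04}]' 25|tail -2; python3 ck.py
python3 - <<'E'
from h import *
import pickle
s=cam('side');t=cam('top')
a=cv2.resize(t['frame'][190:330,175:245,::-1],None,fx=4,fy=4,interpolation=cv2.INTER_CUBIC)
b=cv2.resize(s['frame'][140:225,195:340,::-1],None,fx=3.5,fy=3.5,interpolation=cv2.INTER_CUBIC)
c=np.zeros((max(len(a),len(b)),a.shape[1]+b.shape[1],3),np.uint8);c[:len(a),:a.shape[1]]=a;c[:len(b),a.shape[1]:]=b;print(c.shape);cv2.imwrite('pics/v5.png',c)
E
```

```text
t 26.42 tilt 0.24 yaw -0.0728 near bot [-93.99  -0.39   0.7 ] far bot [96.   -0.35 -0.09] far top [96.05 -0.35  9.91] F [ 2.07 -0.57  6.44] M [-0.28 -0.53  0.09]
width: 0.0485
gripper_force: 95.3
t 26.67 tilt 0.23 yaw -0.0728 near bot [-93.96  -0.37   0.73] far bot [96.04 -0.33 -0.04] far top [96.08 -0.33  9.96] F [ 2.24 -1.69  4.93] M [-0.28 -0.45  0.16]
(560, 788, 3)
```

View pics/v5.png

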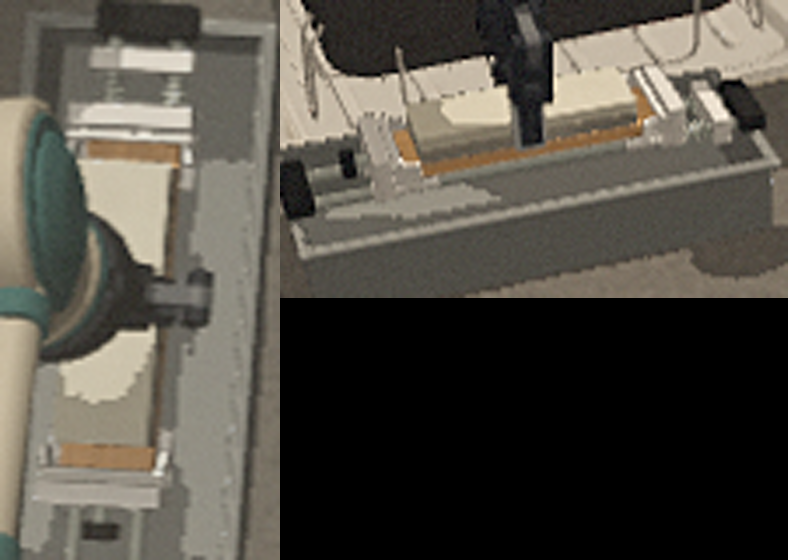

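Both ends show under their lips, with about half of each wood tongue covered and the stone level. Releasing now.

```bash
python3 -m pendant '[{"dx":0,"dy":0,"dz":-0.0002,"rx":0,"ry":0,"rz":0,"hand":0.049},{"dx":0,"dy":0,"dz":0,"rx":0,"ry":0,"rz":0,"hand":0.05},{"dx":0,"dy":0,"dz":0,"rx":0,"ry":0,"rz":0,"hand":0.051},{"dx":0,"dy":0,"dz":0,"rx":0,"ry":0,"rz":0,"hand":0.052},{"dx":0,"dy":0,"dz":0,"rx":0,"ry":0,"rz":0,"hand":0.054},{"dx":0,"dy":0,"dz":0,"rx":0,"ry":0,"rz":0,"hand":0.058},{"dx":0,"dy":0,"dz":0,"rx":0,"ry":0,"rz":0,"hand":0.064},{"dx":0,"dy":0,"dz":0,"rx":0,"ry":0,"rz":0,"hand":0.07},{"dx":0,"dy":0,"dz":0,"rx":0,"ry":0,"rz":0,"hand":0.07},{"dx":0,"dy":0,"dz":0,"rx":0,"ry":0,"rz":0,"hand":0.07}]'|tail -2; python3 ck.py
```

```text
width: 0.0701
gripper_force: 0.0
t 27.60 tilt 0.25 yaw -0.0729 near bot [-93.95  -0.34   0.42] far bot [96.05 -0.32 -0.4 ] far top [96.09 -0.32  9.6 ] F [-0.96  0.41 -0.95] M [ 0.05  0.01 -0.05]
```

Released, with no forces left. I'll lift straight up and move the arm aside to look.

```bash
python3 -m pendant '[{"dx":0,"dy":0,"dz":-0.005,"rx":0,"ry":0,"rz":0,"hand":0.07},{"dx":0,"dy":0,"dz":-0.01,"rx":0,"ry":0,"rz":0,"hand":0.07},{"dx":0,"dy":0,"dz":-0.02,"rx":0,"ry":0,"rz":0,"hand":0.07},{"dx":0,"dy":0,"dz":-0.03,"rx":0,"ry":0,"rz":0,"hand":0.07},{"dx":0,"dy":0,"dz":-0.03,"rx":0,"ry":0,"rz":0,"hand":0.07},{"dx":0,"dy":0.02,"dz":-0.02,"rx":0,"ry":0,"rz":0,"hand":0.07},{"dx":0,"dy":0.03,"dz":0,"rx":0,"ry":0,"rz":0,"hand":0.07},{"dx":0,"dy":0.03,"dz":0,"rx":0,"ry":0,"rz":0,"hand":0.07},{"dx":0,"dy":0.03,"dz":0,"rx":0,"ry":0,"rz":0,"hand":0.07},{"dx":0,"dy":0.03,"dz":0,"rx":0,"ry":0,"rz":0,"hand":0.07},{"dx":0,"dy":0.03,"dz":0,"rx":0,"ry":0,"rz":0,"hand":0.07},{"dx":0,"dy":0.03,"dz":0,"rx":0,"ry":0,"rz":0,"hand":0.07}]'|head -2; python3 -m pendant '[{"dx":0,"dy":0.02,"dz":0,"rx":0,"ry":0,"rz":0,"hand":0.07},{"dx":0,"dy":0,"dz":0,"rx":0,"ry":0,"rz":0,"hand":0.07},{"dx":0,"dy":0,"dz":0,"rx":0,"ry":0,"rz":0,"hand":0.07}]'|head -2
python3 - <<'E'
from h import *
s=cam('side');t=cam('top')
a=cv2.resize(t['frame'][190:330,175:245,::-1],None,fx=4,fy=4,interpolation=cv2.INTER_CUBIC)
b=cv2.resize(s['frame'][140:225,195:340,::-1],None,fx=3.5,fy=3.5,interpolation=cv2.INTER_CUBIC)
c=np.zeros((max(len(a),len(b)),a.shape[1]+b.shape[1],3),np.uint8);c[:len(a),:a.shape[1]]=a;c[:len(b),a.shape[1]:]=b;cv2.imwrite('pics/v6.png',c)
E
```

```text
clock: 28.6
position: [0.555, -0.0985, 0.196]
clock: 28.85
position: [0.5537, -0.1179, 0.1955]
```

View pics/v6.png

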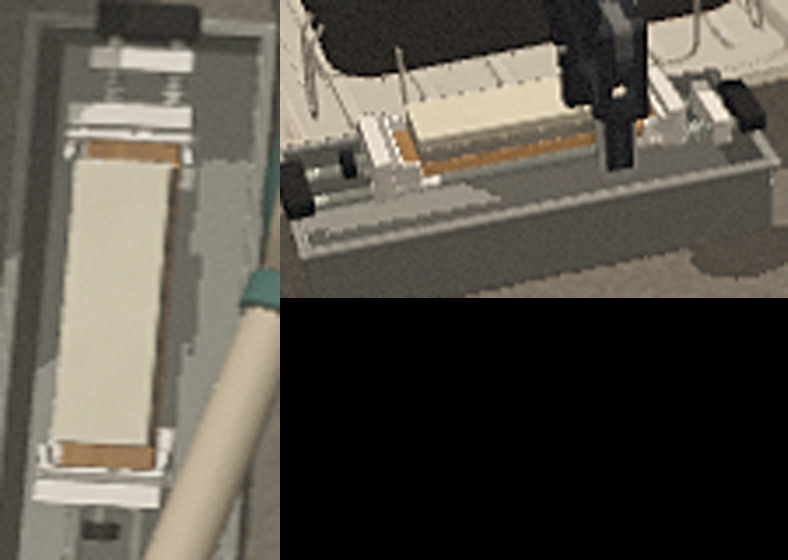

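The stone sits between the jaws with both tongues under the lips. It is square (edge slope 0.081 against about 0.08 for the rods) and level, and the robot is clear.

```bash
python3 -c "
from rig import manip; print(manip.sign_off())"
```

```text
the job is handed in; nothing more can be done
None
```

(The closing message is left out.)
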